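# Lock the camera unit for transport

### The arm

A 6-joint arm with a two-finger parallel gripper is mounted at the origin on the work surface. World frame = base frame: x ahead of the robot, y to its left, z up, the work surface at z = 0. Lengths are in m, angles in rad, forces in N, time in s.
With the tool pointing down it reaches from about 0.35 to 0.775 m from the base axis. Payload 5.5 kg.
Tool frame: the origin (TCP) lies midway between the tips of the shut fingers; the grasp point (between the pads) lies grip_point_offset behind it (grip_point_offset is the distance from the TCP to the grasp point, in m); z points along the fingers, y is the direction in which the jaws open and shut (so a half turn about z gives the same grasp; the last joint's range is limited). The gripper opens to 85 mm and grips with 20 to 120 N. Pads are 22 mm wide; open, the fingers measure 114 mm over their backs; the gripper's body (76 mm by 85 mm) begins 54 mm behind the grasp point. The pads swing forward as they close: fully open they stand 13 mm farther back than shut.
Start: joints at [-1.459, 0.313, 0.046, 1.304, 0, 1.431], TCP at [0.143, -0.557, 0.231] pointing down, gripper open.
Joint ranges: [-2.76, 2.76], [-0.86, 1.69], [-1.03, 1.26], [-2.2, 2.34], [-1.47, 1.5], [-3.14, 3.14]. Speed limits (rad/s): [2.57, 2.57, 3.14, 3.14, 3.14, 3.14].

### API

Orientations are given as a unit quaternion [w, x, y, z].
In Python, from workcell import * gives the robot as it stands.
- The arm moves only by the tool send_rows, never from a script. Its argument "series" is one flat list of numbers, 7 for each row, row after row: the shift along the tool's x, y, z in cm, then the turn, a rotation vector about the tool's x, y, z in degrees, then the opening, from 0 (shut) to 1 (fully open). A call has 1 to 10 rows; each row is the pose to reach, as a shift and turn from the pose commanded when the call began, along the tool's axes at that moment; what a row does not reach only later rows make up. A row lasts 1/12 s, in which the tool goes at most 41.7 mm and 7.16 degrees, less where a joint would pass 70% of its speed; a pose out of reach is approached as far as the arm can. A call with a gripper value outside its range is refused whole. The fingers move at their own pace and stop on an object; "newtons" is the grip in N (left out, the last holds). Time passes only in rows, so rows that repeat a pose let the fingers close. It gives the time, the measured TCP pose, the force and the opening at its end, in the units of the state.
- get_state(): the state, without advancing time (a new reading comes with each control period).
- read_camera(name): name is "scene" or "top" or "wrist"; returns the picture (400x640x3 uint8, blue, green, red); there is no depth.
- camera_info(name): a dict with "K" (3x3 intrinsics, pixels), "D" ([k1, k2, p1, p2, k3] as OpenCV has them; the pictures are not rectified), "xyz" and "attitude" of the camera in the world. Camera axes: x right, y down, z forward; pixel columns grow to the right and rows downward; lengths in m; the calibration is good to about 2 mm. A picture is of the moment at which its call begins: read the wrist's pose just before it. camera_info takes no time and is no camera call; for the wrist camera it gives the pose at the moment of the call.
- hand_in(): hands the job in, once; it reports no verdict.
Trained networks look in the newest picture that a camera, given by its name, has taken for a name from the list of things; names that differ only in an ending like _2 or _b are one class to them, and where a whole thing is asked for, a point or a joint stands for the part that bears it (a point fixed in the world has none). Each returns a list of dicts, best first, with "p" (0 to 1); they miss things now and then, are a little off and sometimes report something else, mostly with a low value. They report only what shows in the picture. A call takes as long as a camera call.
- silhouettes(camera, label): "pixels" (400x640 bool, what is visible of it) and "box" ([left, top, width, height] in pixels, round what is visible of it).
The state is a dict: "clock": time; "joint_pos": joint angles; "qvel": joint speeds; "tau": joint torques, N m; "tcp_pos": TCP position; "orientation": TCP orientation; "wrist_force": force on the tool from outside, world axes, zero at the start; "ft_torque": the same for the moment, N m; "finger_gap": finger opening in m.
Only numpy, scipy, OpenCV 4.12 (cv2) and the standard library are available. Lean on these libraries where they do the work, as an engineer would, in place of code of your own. Each camera call takes 0.05 s, during which the arm holds its last target. There are 200 camera calls.

### The job

The flat camera unit on the clean bench is about to be carried off. Set its transport lock: slide the red knob on top of the unit along its track all the way to the stop at the green end, then let go of it. Leave the black focus knob on the other track where it stands.

Things in the scene. Friction and masses are not known exactly. Their poses are not given: they have to be found in the camera images.
- lock (a joint): Travel of the red transport lock knob along its straight level track, in m: 0 against the grey stop block, 0.090 against the green stop block (fully locked; a hard stop). It starts anywhere from 0 to 0.030. It slides with about 3 N of friction, no spring, and stays where it is left.
- lock_top (a point): Top centre of the red knob, moving with it, about 125 mm above the bench. Grip: upright block 28 mm across the track, 18 mm along it, 34 mm tall, on a foot 32 mm across, 26 mm along, 8 mm tall; the track's top lies 43 mm below this point. Axes: y level along the track towards the green stop (the way to slide), x level across, z up.
- lock_stop (a point): Fixed: top inner edge of the green stop block (44 mm across the track, 12 mm thick, 5 mm above the track's top), mid-width, 38 mm lower than the red knob's top. With the knob home, its top centre is 13 mm short of here along the track. Tracks are white, 140 x 44 x 12 mm, on the camera unit: a fixed aluminium box 180 x 260 x 70 mm with gold bands, lens and connectors at its ends.
- focus_top (a point): Top centre of the black focus knob, same shape and height, as easily slid, on a parallel track with two grey stops 100 mm to one side of the red one's (either side). Leave it alone. Around the unit lie a red tape reel, a red cap, a steel tray and a small jar, none over 80 mm tall, not needed.

How it is judged:
By the outcome, as a careful person would: the job done as asked, in the order asked, and still so for the second after the job is handed in, with the robot touching nothing.
It also fails if it takes over 27 s, if anything falls off the work surface, if the arm or the gripper's body presses on something with over 40 N, if the wrist force passes 120 N, or if a joint passes its speed limit or range.

## Working session

There is one attempt and no reset: what is moved stays moved. The work goes in short steps, Python scripts to look and compute and a tool call to move; the robot and the scene stay as the last step left them, time stands still between calls to the robot, and variables do not carry over. Pictures are saved under pics/ and viewed, about 8 in all and at most 12, crops included, and the job is handed in when it is done.

Besides the shell and the picture viewer there is one more tool, called after "Call:" as name(argument=value, ...), one argument or row to a line, values as JSON. send_rows: Moves the arm, as the interface text tells. Its arguments: {"type":"object","properties":{"series":{"type":"array"},"newtons":{"type":"number"}},"required":["series"]}

```bash
mkdir -p pics
python3 - <<'E'
from workcell import *
import cv2,numpy as np
s=get_state();print({k:np.round(v,3) for k,v in s.items()})
import workcell
try: print(grip_point_offset)
except Exception as e: print(e,[k for k in dir(workcell) if k[0]!='_'])
for c in ("scene","top"):
    im=read_camera(c);cv2.imwrite(f"pics/{c}0.png",im)
    i=camera_info(c);print(c,i)
    for n in ("lock_top","focus_top"):
        for d in silhouettes(c,n)[:3]:
            m=d["pixels"];ys,xs=np.nonzero(m);print(c,n,round(d["p"],2),d["box"],xs.mean().round(1),ys.mean().round(1))
E
```

```text
{'clock': np.float64(0.0), 'joint_pos': array([-1.459,  0.314,  0.045,  1.304, -0.   ,  1.431]), 'qvel': array([ 0.002, -0.001, -0.001, -0.001,  0.   ,  0.   ]), 'tau': array([ 0.0000e+00, -4.8063e+01,  2.9853e+01,  1.9000e-02, -0.0000e+00,
       -0.0000e+00]), 'tcp_pos': array([ 0.143, -0.556,  0.23 ]), 'orientation': array([-0.001,  0.992,  0.126,  0.   ]), 'wrist_force': array([-0.796, -0.789, -0.364]), 'ft_torque': array([ 0.038,  0.033, -0.047]), 'finger_gap': np.float64(0.085)}
0.0187
scene {'K': array([[503.30115724,   0.        , 304.46474801],
       [  0.        , 503.30115724, 191.03458935],
       [  0.        ,   0.        ,   1.        ]]), 'D': array([-0.08738763,  0.        ,  0.        ,  0.        ,  0.        ]), 'xyz': array([ 1.03293405, -0.3116245 ,  0.55036585]), 'attitude': array([-0.41818221,  0.80251052,  0.37668669, -0.19800917])}
scene lock_top 0.63 [248.0, 195.7, 24.8, 30.9] 259.3 210.9
scene focus_top 0.8 [323.3, 217.8, 25.3, 37.0] 336.7 236.8
top {'K': array([[394.29199493,   0.        , 320.58917889],
       [  0.        , 394.29199493, 200.03748576],
       [  0.        ,   0.        ,   1.        ]]), 'D': array([-0.04832967,  0.        ,  0.        ,  0.        ,  0.        ]), 'xyz': array([0.50871902, 0.04510435, 0.77666398]), 'attitude': array([-0.02947172,  0.70795222, -0.7053111 ,  0.02170992])}
top lock_top 0.73 [331.3, 205.3, 22.1, 22.3] 342.1 214.7
top focus_top 0.67 [307.5, 135.9, 16.1, 22.5] 315.9 148.1
```

```bash
python3 -c "
import cv2,numpy as np
a=cv2.imread('pics/top0.png');b=cv2.imread('pics/scene0.png')
c=cv2.resize(a[80:280,220:440],None,fx=2.7,fy=2.7,interpolation=2)
cv2.imwrite('pics/c0.png',c)
cv2.imwrite('pics/c1.png',b)"
```

```text
(no output)
```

View pics/c0.png

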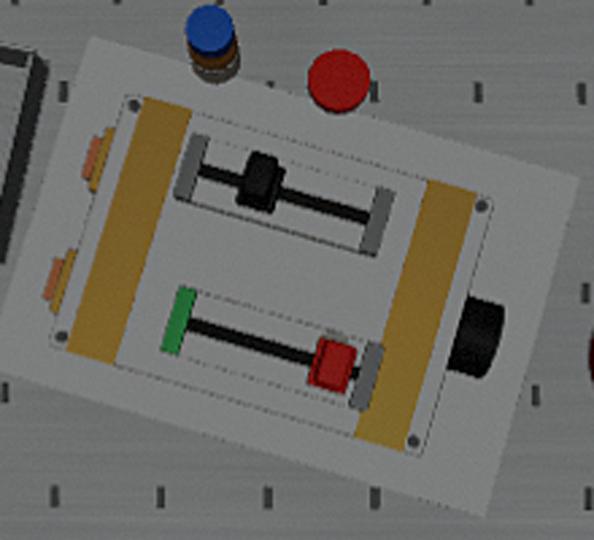

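View pics/c1.png

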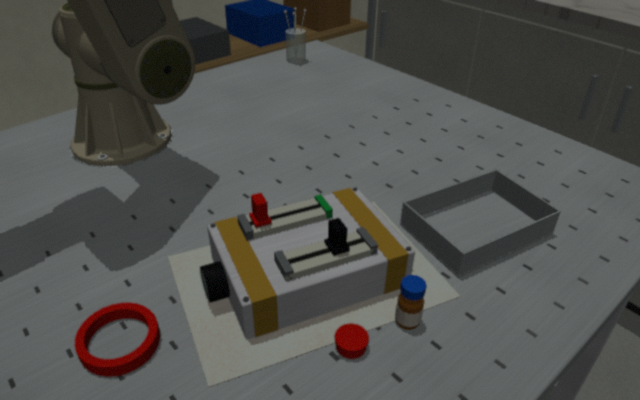

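The top view shows the red knob at about (343,215), close to the grey stop. The green stop is at (287,198), so I slide left in the image. The black knob is at (316,148), on the far track.

```bash
cat > h.py <<'E'
from workcell import *
import cv2,numpy as np
from scipy.spatial.transform import Rotation as R
def rot(q): return R.from_quat(np.r_[q[1:],q[0]])
def ray(c,uv):
    i=camera_info(c);n=cv2.undistortPoints(np.array([[uv]],float),i["K"],i["D"])[0,0]
    return i["xyz"],rot(i["attitude"]).apply([*n,1])
def onplane(c,uv,z):
    o,d=ray(c,uv);return o+d*(z-o[2])/d[2]
def tri(uv1,uv2):
    o1,d1=ray("top",uv1);o2,d2=ray("scene",uv2)
    t=np.linalg.lstsq(np.c_[d1,-d2],o2-o1,rcond=None)[0];a=o1+d1*t[0];b=o2+d2*t[1];return (a+b)/2,np.linalg.norm(a-b)
def masks(c,im):
    h=cv2.cvtColor(im,cv2.COLOR_BGR2HSV)
    return {"green":cv2.inRange(h,(45,90,40),(85,255,255)),"red":cv2.inRange(h,(0,130,60),(8,255,255))|cv2.inRange(h,(172,130,60),(180,255,255))}
def blob(m,near):
    n,l,s,c=cv2.connectedComponentsWithStats(m)
    k=[j for j in range(1,n) if s[j,4]>15];j=min(k,key=lambda j:np.hypot(*(c[j]-near)));return c[j],s[j]
E
python3 - <<'E'
from h import *
t=cv2.imread("pics/top0.png");s=cv2.imread("pics/scene0.png")
mt,ms=masks("top",t),masks("scene",s)
g,gs=blob(mt["green"],(287,198));r,rs=blob(mt["red"],(343,215));g2,g2s=blob(ms["green"],(324,206));r2,r2s=blob(ms["red"],(259,210))
print(g,gs,r,rs,g2,g2s,r2,r2s)
print("tri green",tri(g,g2),"tri red",tri(r,r2))
G=onplane("top",g,.087);Y=onplane("top",(220+367/2.7,80+376/2.7),.087);K=onplane("top",r,.123)
k2=onplane("scene",(r2[0],r2s[1]+4),.125)
print("G",G,"grey",Y,"dist",np.linalg.norm(G-Y),"K",K,k2)
d=(G-Y)/np.linalg.norm(G-Y);d[2]=0;print("dir",d,np.degrees(np.arctan2(d[1],d[0])),"along",(K-Y)@d-.019,"across",np.cross(d,K-Y)[2])
st=get_state();T=rot(st["orientation"]);print(T.as_matrix().round(3),st["tcp_pos"])
x=T.as_matrix()[:,0];print("tool x deg",np.degrees(np.arctan2(x[1],x[0])))
E
```

```text
[285.76219512 197.97560976] [280 186  13  25 164] [342.72177419 215.10080645] [334 205  18  21 248] [324.18674699 205.10843373] [315 195  17  23 166] [259.86805556 210.76851852] [250 193  21  34 432]
tri green (array([0.56300063, 0.1150977 , 0.08129766]), np.float64(0.0013437220061604284)) tri red (array([0.5322498 , 0.01501936, 0.10089758]), np.float64(0.000997893591849299))
G [0.56215169 0.11398701 0.087     ] grey [ 0.52526593 -0.00908591  0.087     ] dist 0.12848152273882865 K [0.53121096 0.01560268 0.123     ] [0.53228369 0.01719632 0.125     ]
dir [0.28709004 0.9579036  0.        ] 73.3161788585139 along 0.006356050378235837 across 0.0013930749511063727
[[ 0.968  0.249 -0.   ]
 [ 0.249 -0.968  0.001]
 [ 0.    -0.001 -1.   ]] [ 0.14325128 -0.55672262  0.23101375]
tool x deg 14.428312058446487
```

Call:
send_rows(
  series=[1.5,-1.3,0,0,0,-3,1,4.5,-3.9,0,0,0,-9,1,7.5,-6.6,0,0,0,-15,1,10.5,-9.2,0,0,0,-21.5,1,13.5,-11.9,0,0,0,-28,1,16.5,-14.5,0,0,0,-34.5,1,19.5,-17.2,0,0,0,-41,1,22.5,-19.8,0,0,0,-47,1,25.5,-22.5,0,0,0,-53,1,28.5,-25.1,0,0,0,-59,1],
  newtons=40,
)

```text
clock: 1.13
tcp_pos: [0.3573, -0.241, 0.2315]
orientation: [0.0, 0.8, 0.6, 0.0]
wrist_force: [0.1, 0.1, -0.0]
finger_gap: 0.0854
```

```bash
cat > d.py <<'E'
from h import *
import sys
tgt=np.array([float(v) for v in sys.argv[1:4]])
st=get_state();T=rot(st["orientation"]).as_matrix()
print("t",st["clock"],"tcp",st["tcp_pos"].round(4),"yaw",np.degrees(np.arctan2(T[1,0],T[0,0])).round(2),"z",T[:,2].round(3),"F",st["wrist_force"].round(1),"gap",st["finger_gap"].round(4),"q",st["joint_pos"].round(2))
print("shift cm",(T.T@(tgt-st["tcp_pos"])*100).round(2))
E
python3 d.py 0.531 0.0155 0.22
```

```text
Traceback (most recent call last):
  File "d.py", line 5, in <module>
    print("t",st["clock"],"tcp",st["tcp_pos"].round(4),"yaw",np.degrees(np.arctan2(T[1,0],T[0,0])).round(2),"z",T[:,2].round(3),"F",st["wrist_force"].round(1),"gap",st["finger_gap"].round(4),"q",st["joint_pos"].round(2))
                                                                                                                                                                     ^^^^^^^^^^^^^^^^^^^^^^
AttributeError: 'float' object has no attribute 'round'
```

```bash
sed -i 's/st\["finger_gap"\].round(4)/round(st["finger_gap"],4)/' d.py
python3 d.py 0.5315 0.0155 0.19
```

```text
t 1.1333 tcp [ 0.3573 -0.241   0.2315] yaw 73.7 z [ 0.001 -0.001 -1.   ] F [ 0.1  0.1 -0. ] gap 0.0854 q [-0.78  0.03 -0.29  1.24  0.    1.08]
shift cm [29.51  9.51  4.15]
```

Call:
send_rows(
  series=[3.2,1,0.4,0,0,0,1,6.6,2.1,0.9,0,0,0,1,10,3.2,1.4,0,0,0,1,13.4,4.3,1.9,0,0,0,1,16.8,5.4,2.4,0,0,0,1,20.2,6.5,2.9,0,0,0,1,23.6,7.6,3.4,0,0,0,1,26.6,8.6,3.8,0,0,0,1,28.7,9.2,4.1,0,0,0,1,29.5,9.5,4.1,0,0,0,1],
)

```text
clock: 1.97
tcp_pos: [0.5328, 0.0155, 0.1894]
orientation: [-0.0, 0.801, 0.599, -0.0]
wrist_force: [0.1, -0.0, -0.5]
finger_gap: 0.0851
```

```bash
python3 - <<'E'
from h import *
i=camera_info("wrist");im=read_camera("wrist");s=read_camera("scene")
cv2.imwrite("pics/w1.png",np.vstack([im[:,:],])); cv2.imwrite("pics/s1.png",s)
m=masks("w",im)["red"]
n,l,st,c=cv2.connectedComponentsWithStats(m)
for j in range(1,n):
    if st[j,4]>100: print(st[j],c[j],"z.125:",onplane("wrist",c[j],.125))
g=masks("w",im)["green"];n,l,st,c=cv2.connectedComponentsWithStats(g)
for j in range(1,n):
    if st[j,4]>100: print("green",st[j],c[j],onplane("wrist",c[j],.087))
print(i["xyz"])
E
python3 d.py 0.5315 0.0155 0.094
```

```text
[ 489  118   51   45 1721] [514.93782684 139.37129576] z.125: [0.67671531 0.03081807 0.125     ]
[ 304  190   37   39 1352] [322.34023669 209.52588757] z.125: [0.5342483  0.01985853 0.125     ]
[346 319  67  26 947] [382.09820486 329.8532207 ] z.125: [ 0.55262947 -0.09558002  0.125     ]
green [295  69  56  17 891] [322.08866442  76.5634119 ] [0.5614395  0.11254974 0.087     ]
[0.55159022 0.08166709 0.33204711]
t 2.0667 tcp [0.5323 0.0139 0.1899] yaw 73.57 z [-0.001 -0.    -1.   ] F [-0.2  0.5 -0.2] gap 0.0853 q [-0.12  0.25 -0.15  1.18 -0.    1.73]
shift cm [ 0.14 -0.11  9.59]
```

View pics/w1.png

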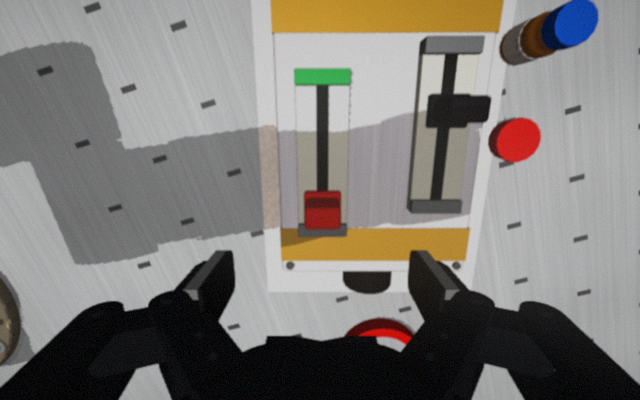

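The wrist view shows the red knob at (322,215), centred between the fingers. The track runs straight up the image to the green stop at (322,77), and the black knob is well off to the right, so I descend.

Call:
send_rows(
  series=[0.05,0,1.5,0,0,0,1,0.1,0,3.5,0,0,0,1,0.1,0,5.5,0,0,0,1,0.1,0,7,0,0,0,1,0.1,0,8,0,0,0,1,0.1,0,8.8,0,0,0,1,0.1,0,9.3,0,0,0,1,0.1,0,9.5,0,0,0,1,0.1,0,9.5,0,0,0,1],
)

```text
clock: 2.82
tcp_pos: [0.5323, 0.0134, 0.0955]
orientation: [0.0, 0.802, 0.598, 0.0]
wrist_force: [0.2, -0.7, 0.1]
finger_gap: 0.0855
```

Call:
send_rows(
  series=[0,0,0,0,0,0,0,0,0,0,0,0,0,0,0,0,0,0,0,0,0,0,0,0,0,0,0,0,0,0,0,0,0,0,0,0,0,0,0,0,0,0,0,0,0,0,0,0,0,0,0,0,0,0,0,0],
  newtons=30,
)

```text
clock: 3.48
tcp_pos: [0.5328, 0.0137, 0.0958]
orientation: [0.0, 0.802, 0.598, 0.0]
wrist_force: [0.3, 0.0, 3.5]
finger_gap: 0.0275
```

```bash
python3 - <<'E'
from h import *
G=onplane("top",(285.76,197.98),.087); d=np.array([.287,.958,0])
st=get_state();print("to home by stop (mm):",1000*((G-st["tcp_pos"])@d-.019))
cv2.imwrite("pics/s2.png",read_camera("scene")[140:320,170:440])
a=cv2.imread("pics/s2.png");cv2.imwrite("pics/s2.png",cv2.resize(a,None,fx=2.5,fy=2.5,interpolation=2))
E
python3 d.py 0.5315 0.0155 0.094
```

```text
to home by stop (mm): 85.48619105466358
t 3.5333 tcp [0.5328 0.0137 0.0958] yaw 73.43 z [ 0.001 -0.    -1.   ] F [0.3 0.1 3.9] gap 0.0274 q [-0.12  0.31 -0.3   0.96 -0.    1.74]
shift cm [ 0.14 -0.17  0.18]
```

View pics/s2.png

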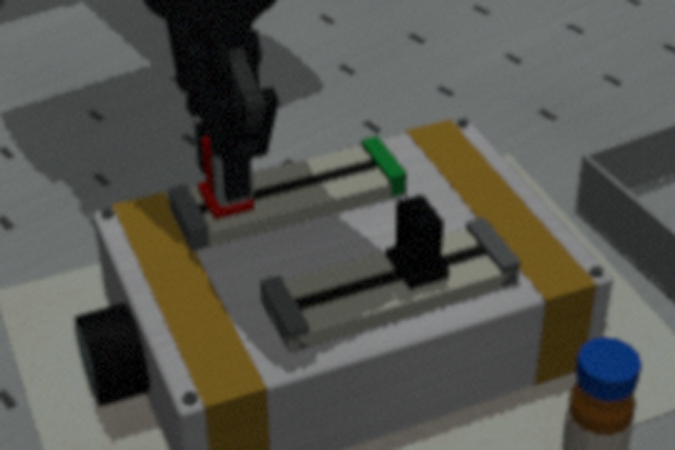

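The knob is gripped: the gap is 27.4 mm, and the scene view has the finger on the red knob at (230,180). I'll slide along tool x and feel for the stop near the end.

Call:
send_rows(
  series=[0.5,0,0,0,0,0,0,1.4,0,0,0,0,0,0,2.4,0,0,0,0,0,0,3.4,0,0,0,0,0,0,4.4,0,0,0,0,0,0,5.4,0,0,0,0,0,0,6.4,0,0,0,0,0,0,7.2,0,0,0,0,0,0,7.7,0,0,0,0,0,0,7.8,0,0,0,0,0,0],
)

```text
clock: 4.37
tcp_pos: [0.5549, 0.0891, 0.0957]
orientation: [0.001, 0.801, 0.598, -0.0]
wrist_force: [-0.5, -2.6, 6.2]
finger_gap: 0.0273
```

Call:
send_rows(
  series=[0.1,0,0,0,0,0,0,0.2,0,0,0,0,0,0,0.3,0,0,0,0,0,0,0.4,0,0,0,0,0,0,0.4,0,0,0,0,0,0],
)

```text
clock: 4.78
tcp_pos: [0.5558, 0.0924, 0.0957]
orientation: [0.001, 0.802, 0.598, -0.0]
wrist_force: [-0.6, -1.2, 6.7]
finger_gap: 0.0279
```

Call:
send_rows(
  series=[0.1,0,0,0,0,0,0,0.2,0,0,0,0,0,0,0.3,0,0,0,0,0,0,0.3,0,0,0,0,0,0],
)

```text
clock: 5.12
tcp_pos: [0.5566, 0.0952, 0.0958]
orientation: [0.001, 0.802, 0.598, -0.0]
wrist_force: [0.3, -2.1, 5.9]
finger_gap: 0.0272
```

Call:
send_rows(
  series=[0.1,0,0,0,0,0,0,0.2,0,0,0,0,0,0,0.2,0,0,0,0,0,0],
)

```text
clock: 5.37
tcp_pos: [0.5567, 0.0957, 0.0957]
orientation: [0.002, 0.802, 0.597, -0.001]
wrist_force: [-1.2, -8.2, 7.8]
finger_gap: 0.0274
```

Call:
send_rows(
  series=[0.1,0,0,0,0,0,0,0.2,0,0,0,0,0,0,0.2,0,0,0,0,0,0],
)

```text
clock: 5.62
tcp_pos: [0.5568, 0.0958, 0.0957]
orientation: [0.003, 0.802, 0.597, -0.003]
wrist_force: [-3.7, -13.1, 9.1]
finger_gap: 0.0275
```

```bash
python3 - <<'E'
from h import *
a=read_camera("scene")[140:320,170:440];cv2.imwrite("pics/s3.png",cv2.resize(a,None,fx=2.5,fy=2.5,interpolation=2))
E
python3 d.py 0.5558 0.095 0.19
```

```text
t 5.6667 tcp [0.5568 0.0958 0.0957] yaw 73.3 z [-0.002 -0.008 -1.   ] F [ -4.3 -13.6   8.9] gap 0.0276 q [ 0.03  0.37 -0.21  0.99 -0.01  1.89]
shift cm [-0.18 -0.07 -9.43]
```

View pics/s3.png

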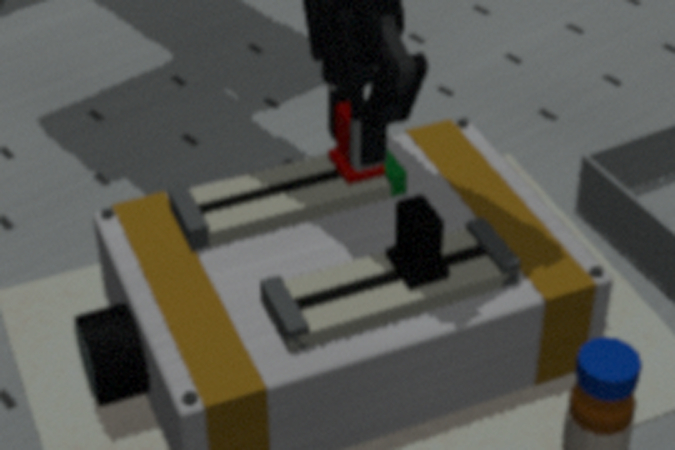

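The knob's foot is up against the green stop: force rose to 14 N with no further travel. The black knob hasn't moved. I ease the load, open the fingers and lift.

Call:
send_rows(
  series=[-0.1,0,0,0,0,0,0,-0.2,0,0,0,0,0,0,-0.2,0,0,0,0,0,1,-0.2,0,0,0,0,0,1,-0.2,0,0,0,0,0,1,-0.2,0,0,0,0,0,1,-0.2,0,0,0,0,0,1,-0.2,0,0,0,0,0,1,-0.2,0,0,0,0,0,1,-0.2,0,0,0,0,0,1],
)

```text
clock: 6.5
tcp_pos: [0.557, 0.0973, 0.0952]
orientation: [-0.0, 0.802, 0.598, -0.0]
wrist_force: [-1.0, -0.9, 0.1]
finger_gap: 0.0857
```

Call:
send_rows(
  series=[0,0,-1,0,0,0,1,0,0,-3,0,0,0,1,0,0,-5.5,0,0,0,1,0,0,-8,0,0,0,1,0,0,-10.5,0,0,0,1,-2,0,-12,0,0,0,1,-5,0,-13,0,0,0,1,-8,0,-13,0,0,0,1,-9,0,-13,0,0,0,1,-9,0,-13,0,0,0,1],
)

```text
clock: 7.33
tcp_pos: [0.531, 0.009, 0.2263]
orientation: [0.001, 0.803, 0.596, 0.0]
wrist_force: [-0.4, -0.3, -0.6]
finger_gap: 0.0854
```

```bash
python3 - <<'E'
from h import *
im=read_camera("wrist");s=read_camera("scene")
cv2.imwrite("pics/w4.png",im)
a=s[140:320,170:440];cv2.imwrite("pics/s4.png",cv2.resize(a,None,fx=2.5,fy=2.5,interpolation=2))
m=masks("w",im)
for k in m:
    n,l,st,c=cv2.connectedComponentsWithStats(m[k])
    for j in range(1,n):
        if st[j,4]>80: print(k,st[j],c[j].round(1),onplane("wrist",c[j],.12 if k=="red" else .087).round(4))
E
python3 d.py 0.5558 0.095 0.19
```

```text
green [297  68  48  14 643] [320.4  74.2] [0.5617 0.1166 0.087 ]
red [ 304   82   34   31 1022] [320.5  96.7] [0.5557 0.0961 0.12  ]
red [ 473  111   44   41 1358] [495.1 130.7] [0.6859 0.0294 0.12  ]
red [ 338  298   78   53 1446] [377.2 317.4] [ 0.5504 -0.1173  0.12  ]
t 7.4333 tcp [0.5314 0.011  0.2256] yaw 73.36 z [ 0.  0. -1.] F [-0.2  0.  -0. ] gap 0.0853 q [-0.13  0.23 -0.08  1.26  0.    1.73]
shift cm [ 8.75 -0.07  3.56]
```

View pics/w4.png

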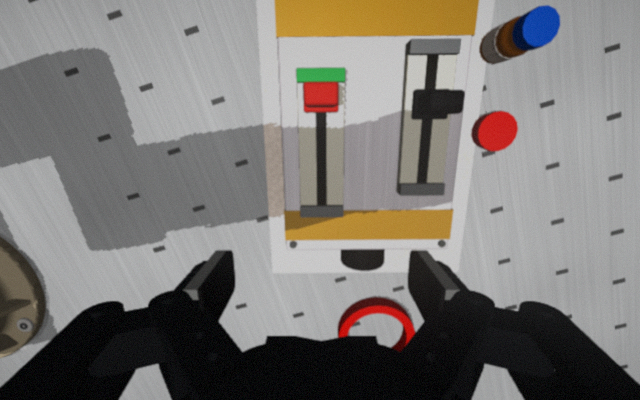

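View pics/s4.png

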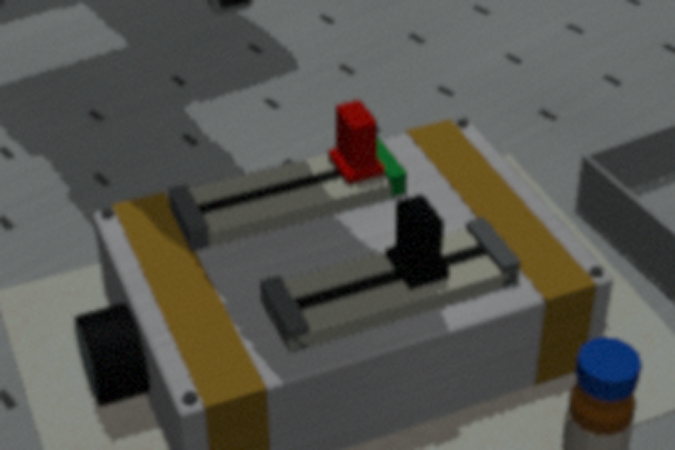

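Both views show the red foot flush against the green stop: in the wrist view red starts at row 82, where green ends. The black knob is unmoved and the gripper is clear.

```bash
python3 -c "
from workcell import *
print(hand_in())"
```

```text
the job is handed in; nothing more can be done
None
```

I set the transport lock: the red knob is against the green stop and released, and the job was handed in at about 7.4 s on the clock.

- **Slide:** I gripped the knob across its track and slid it about 85 mm. It then stopped advancing and the push force rose to about 14 N.
- **Last checks:** the wrist and scene pictures show the knob's foot flush with the green stop, and by eye the black focus knob has not moved. The gripper is open and well above the unit, with wrist force near 0 N.
- **Cross-checks:** the knob's start and the travel agreed with the camera estimate to a few mm. No check failed.

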